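Line the condiments up by height in the drip-dish tray

ROBOT

A 6-joint arm with a two-finger parallel gripper is mounted at the origin on a cart in front of the work surface, level with it; the furniture and walls round the work are solid. World frame = base frame: x ahead of the robot, y to its left, z up, the work surface at z = 0. Lengths are in m, angles in rad, forces in N, time in s.
With the tool pointing down it reaches from about 0.35 to 0.925 m from the base axis. Payload 6.4 kg.
Tool frame: the origin (TCP) lies midway between the tips of the shut fingers; the grasp point (between the pads) lies 19 mm behind it; z points along the fingers, y is the line along which they close (so a half turn about z gives the same grasp; the last joint's range is limited). The gripper opens to 85 mm and grips with 20 to 120 N. Pads are 22 mm wide; open, the fingers measure 114 mm over their backs; the gripper's body (76 mm by 85 mm) begins 54 mm behind the grasp point. The pads swing forward as they close: fully open they stand 13 mm farther back than shut.
Start: joints at [-1.326, 0.245, 1.558, -0, 1.339, -0.174], TCP at [0.264, -0.594, 0.231] pointing down, gripper open.
Joint ranges: [-3.13, 3.13], [-1.02, 2.26], [0.13, 2.54], [-0.95, 4.09], [0.21, 2.88], [-2.74, 2.74]. Speed limits (rad/s): [2.57, 2.57, 3.14, 3.14, 3.14, 3.14].

INTERFACE

Orientations are given as a rotation vector (axis times angle).
In Python, from cell import manip gives the robot as it stands.
- The arm moves only by the shell command python3 -m crank 'ROWS' [FORCE]. ROWS is text: rows parted by semicolons, each of 7 numbers parted by spaces: the turn, a rotation vector about the tool's x, y, z in units of 10 degrees (1.0 is 10 degrees), then the shift along the tool's x, y, z in units of 30 mm (1.0 is 30 mm), then the finger opening in mm, from 0 to 85.4. In form: wx wy wz x y z hand; .... A call has 1 to 8 rows; each row shifts and turns the commanded pose from where the row before left it, along the tool's axes as they then stand; what a row does not reach is not made up. A row lasts 1/8 s, in which the tool goes at most 62.5 mm and 10.7 degrees, less where a joint would pass 70% of its speed; a pose out of reach is approached as far as the arm can. A call is refused whole if a number of a shift passes 1 or a number of a turn 1, either way. A call with a gripper value outside its range is refused whole. The fingers move at their own pace and stop on an object; FORCE is the grip in N (left out, the last holds). Time passes only in rows, so rows that do not move let the fingers close. It gives the time, the measured TCP pose, the force, the opening and the grip force at its end, in the units of the state.
- manip.get_state(): the state, without advancing time (a new reading comes with each control period).
- manip.read_camera(name): name is "scene" or "top"; returns the picture (400x640x3 uint8, red, green, blue); there is no depth.
- manip.calibration(name): a dict with "fx", "fy", "cx", "cy" (pixels), "dist" ([k1, k2, p1, p2, k3] as OpenCV has them; the pictures are not rectified), "extrinsics" (4x4, takes a point from world to camera coordinates). Camera axes: x right, y down, z forward; pixel columns grow to the right and rows downward; lengths in m; the calibration is good to about 2 mm. A picture is of the moment at which its call begins. calibration takes no time and is no camera call.
- manip.hand_in(): hands the job in; it is judged then, once.
The state is a dict: "t": time; "joints": joint angles; "joint_vel": joint speeds; "effort": joint torques, N m; "tool_pos": TCP position; "tcp_rot": TCP orientation; "contact_force": force on the tool from outside, world axes, zero at the start; "wrist_torque": the same for the moment, N m; "finger_gap": finger opening in m; "finger_force": force on a finger pad.
Only numpy, scipy, OpenCV 4.12 (cv2) and the standard library are available. Lean on these libraries where they do the work, as an engineer would, in place of code of your own. Each camera call takes 0.05 s, during which the arm holds its last target. There are 200 camera calls.

TASK

Put the salt shaker, the oil bottle, the spice jar and the pepper mill away in the long wooden tray, one standing upright in each white dish, lined up in order of height: the tallest next to the sunflower canister, then each one shorter than the last, so that the shortest is at the other end. Set each one down gently rather than dropping it, and do not knock anything over or push the canister or the tea box away.

Things in the scene. Friction and masses are not known exactly. Their poses are not given: they have to be found in the camera images.
- oil_bottle: green glass oil bottle with a pale label and a black cap, 196 mm tall, body 58 mm across up to 112 mm height, sloping shoulder above it, then a straight neck and cap 28 to 30 mm across from 144 mm to 196 mm height; about 0.3 kg. Stands upright, loose, on the worktop. Origin: centre of its underside; z up along its axis.
- pepper_mill: turned brown wooden pepper mill, 150 mm tall, foot 58 mm across; rounded head about 50 mm across between 110 and 139 mm height (it does not turn), with a small knob 12 mm across on top up to 150 mm; about 0.2 kg. Stands upright, loose. Origin: centre of its underside; z up along its axis.
- spice_jar: straight round glass spice jar with yellowish contents and a dark lid, 105 mm tall, 41 mm across all the way up; about 0.1 kg. Stands upright, loose. Origin: centre of its underside; z up along its axis.
- salt_shaker: cream ceramic shaker with a sunflower and a black domed top, 78 mm tall, 45 mm across at the foot, a little narrower upwards; grip round the waist at 35 to 45 mm height; about 0.1 kg. Stands upright, loose. Origin: centre of its underside; z up along its axis.
- dish_1: round white ceramic dish, one of four alike in a straight row, fixed in a long narrow dark wooden tray (lip 16 mm high). 83 mm across, 11 mm high; flat inside floor 72 mm across. Origin: centre of its underside, 6 mm above the worktop; inside floor 3 mm, rim 11 mm above the origin. z up, y along the row, x across. 90 mm from dish to dish. At an end, beside dish_2.
- dish_2: round white ceramic dish, one of four alike in a straight row, fixed in a long narrow dark wooden tray (lip 16 mm high). 83 mm across, 11 mm high; flat inside floor 72 mm across. Origin: centre of its underside, 6 mm above the worktop; inside floor 3 mm, rim 11 mm above the origin. z up, y along the row, x across. 90 mm from dish to dish. Between dish_1 and dish_3.
- dish_3: round white ceramic dish, one of four alike in a straight row, fixed in a long narrow dark wooden tray (lip 16 mm high). 83 mm across, 11 mm high; flat inside floor 72 mm across. Origin: centre of its underside, 6 mm above the worktop; inside floor 3 mm, rim 11 mm above the origin. z up, y along the row, x across. 90 mm from dish to dish. Between dish_2 and dish_4.
- dish_4: round white ceramic dish, one of four alike in a straight row, fixed in a long narrow dark wooden tray (lip 16 mm high). 83 mm across, 11 mm high; flat inside floor 72 mm across. Origin: centre of its underside, 6 mm above the worktop; inside floor 3 mm, rim 11 mm above the origin. z up, y along the row, x across. 90 mm from dish to dish. At the other end, beside dish_3.
- canister: cream ceramic canister with a sunflower and a black knobbed lid (the lid does not come off), 108 mm across, 164 mm tall with its lid; stands loose on the worktop just beyond one end or the other of the tray, its centre about 117 mm from the nearest dish's centre. The tallest goes at this end. Origin: centre of its underside.
- tea_box: black carton of tea bags, 69 mm x 122 mm in plan, 112 mm tall; stands loose on the worktop just beyond the tray's other end. Leave it alone. Origin: centre of its underside.
Mind the look-alikes: they are no part of the job. What is shaped like the pepper_mill but blue is not meant.

How it is judged:
By the outcome, as a careful person would: the job done as asked, in the order asked, and still so for the second after the job is handed in, with the robot touching nothing.
It also fails if it takes over 115 s, if anything falls off the work surface, if the arm or the gripper's body presses on something with over 40 N, if the wrist force passes 120 N, or if a joint passes its speed limit or range.

## Working session

There is one attempt and no reset: what is moved stays moved. The work goes in short steps, Python scripts to look and compute and a shell command to move; the robot and the scene stay as the last step left them, time stands still between calls to the robot, and variables do not carry over. Pictures are saved under pics/ and viewed, at most 14 in all, crops included, and the job is handed in when it is done.

```bash
mkdir -p pics; python3 - <<'E'
from cell import manip
import cv2
for n in("scene","top"):
    cv2.imwrite(f"pics/{n}0.png",manip.read_camera(n)[:,:,::-1])
    c=manip.calibration(n);print(n,c)
print(manip.get_state())
E
```

```text
scene {'fx': 435.28665161808215, 'fy': 435.28665161808215, 'cx': 308.48262863654463, 'cy': 201.32335539149946, 'dist': array([-0.06320417,  0.        ,  0.        ,  0.        ,  0.        ]), 'extrinsics': array([[-0.79971333, -0.60022393,  0.0137778 ,  0.37408225],
       [-0.46717597,  0.60770405, -0.64221679,  0.29698018],
       [ 0.37710106, -0.52002598, -0.76639922,  0.84361654],
       [ 0.        ,  0.        ,  0.        ,  1.        ]])}
top {'fx': 368.7912136206691, 'fy': 368.7912136206691, 'cx': 318.1813805162375, 'cy': 201.71995170105984, 'dist': array([-0.07782972,  0.        ,  0.        ,  0.        ,  0.        ]), 'extrinsics': array([[-0.00774177, -0.99975012,  0.02097066, -0.06184211],
       [-0.99415821,  0.00543736, -0.10779562,  0.52113745],
       [ 0.10765466, -0.02168269, -0.99395188,  0.9428148 ],
       [ 0.        ,  0.        ,  0.        ,  1.        ]])}
{'t': 0.1, 'joints': array([-1.32611611e+00,  2.45727869e-01,  1.55893606e+00,  2.19393318e-05,
        1.33874733e+00, -1.74041918e-01]), 'joint_vel': array([-0.00028127, -0.00301247, -0.00461202,  0.0003515 ,  0.00017804,
        0.00215284]), 'effort': array([-5.67521147e-04, -4.30671644e+01, -3.27128327e+01, -1.37262982e-04,
        2.83703608e-03, -6.79886739e-06]), 'tool_pos': array([ 0.26420023, -0.59330394,  0.23027738]), 'tcp_rot': array([-3.07121568e+00, -6.52547120e-01,  6.73242129e-05]), 'contact_force': array([ 1.03823849, -0.36988919, -0.79328705]), 'wrist_torque': array([ 0.0044621 , -0.02901806, -0.00255357]), 'finger_force': 0.0, 'finger_gap': 0.08511988033743781}
```

View pics/scene0.png

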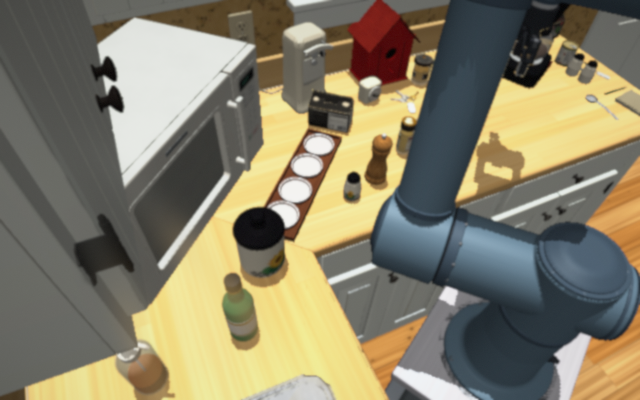

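View pics/top0.png

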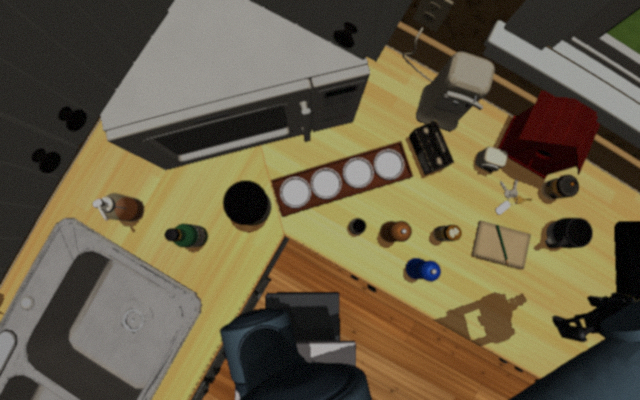

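The top view shows the dishes at (294,192), (326,184), (357,173) and (389,164), the canister at (246,204) and the tea box at (430,149). The oil bottle is at (187,237) and the salt shaker at (358,226). The brown mill is at (398,231) and is the one meant; the blue one at (424,269) is the decoy. Spice jar candidates are (447,233), (562,187) and (569,233). The first looks right for its size and yellow colour, so I'll confirm it in a crop.

```bash
cat > h.py <<'E'
import numpy as np,cv2
from cell import manip
def cal(n):
    c=manip.calibration(n);K=np.array([[c['fx'],0,c['cx']],[0,c['fy'],c['cy']],[0,0,1]]);return K,np.array(c['dist']),c['extrinsics']
def back(n,uv,z):
    K,d,E=cal(n);p=cv2.undistortPoints(np.array([[uv]],float),K,d)[0,0]
    R,t=E[:3,:3],E[:3,3];o=-R.T@t;r=R.T@np.array([p[0],p[1],1]);return o+r*(z-o[2])/r[2]
def proj(n,P):
    K,d,E=cal(n);return cv2.projectPoints(np.array(P,float).reshape(-1,1,3),cv2.Rodrigues(E[:3,:3])[0],E[:3,3],K,d)[0][:,0]
E
python3 - <<'E'
from h import *
s=cv2.imread('pics/scene0.png');t=cv2.imread('pics/top0.png')
a=cv2.resize(s[40:220,330:450],None,fx=3.3,fy=3.3,interpolation=2)[:594]
b=cv2.resize(t[140:290,340:600],None,fx=1.55,fy=1.55,interpolation=2)
c=cv2.resize(t[210:260,150:280],None,fx=3.1,fy=3.1,interpolation=2)
o=np.zeros((600,800,3),np.uint8);o[:a.shape[0],:a.shape[1]]=a;o[:b.shape[0],397:397+b.shape[1]]=b[:,:403];o[300:300+c.shape[0],397:397+c.shape[1]]=c[:,:403]
cv2.imwrite('pics/crop1.png',o)
for u in((294,192),(326,184),(357,173),(389,164)):print('dish',back('top',u,.017))
for nm,u,z in(('salt',(357,226),.07),('mill',(400,230),.13),('jar',(452,233),.1),('oil',(174,235),.196),('can',(246,203),.14),('blue',(431,270),.13)):print(nm,back('top',u,z))
for nm,u,z in(('salt',(354,177),.075),('mill',(382,137),.147),('jar',(408,119),.105),('oil',(232,279),.196)):print('scene',nm,back('scene',u,z))
E
```

```text
dish [ 0.54847358 -0.00112197  0.017     ]
dish [ 0.56969728 -0.08689256  0.017     ]
dish [ 0.59940124 -0.17095253  0.017     ]
dish [ 0.62407211 -0.2588785   0.017     ]
salt [ 0.45435253 -0.16148266  0.07      ]
mill [ 0.44156455 -0.25571248  0.13      ]
jar [ 0.43368373 -0.39291769  0.1       ]
oil [0.43176903 0.25148278 0.196     ]
can [0.50659789 0.10522608 0.14      ]
blue [ 0.34688047 -0.32706222  0.13      ]
scene salt [ 0.45160908 -0.15783322  0.075     ]
scene mill [ 0.43818691 -0.24636226  0.147     ]
scene jar [ 0.4397142  -0.39466974  0.105     ]
scene oil [0.43245621 0.26307033 0.196     ]
```

View pics/crop1.png

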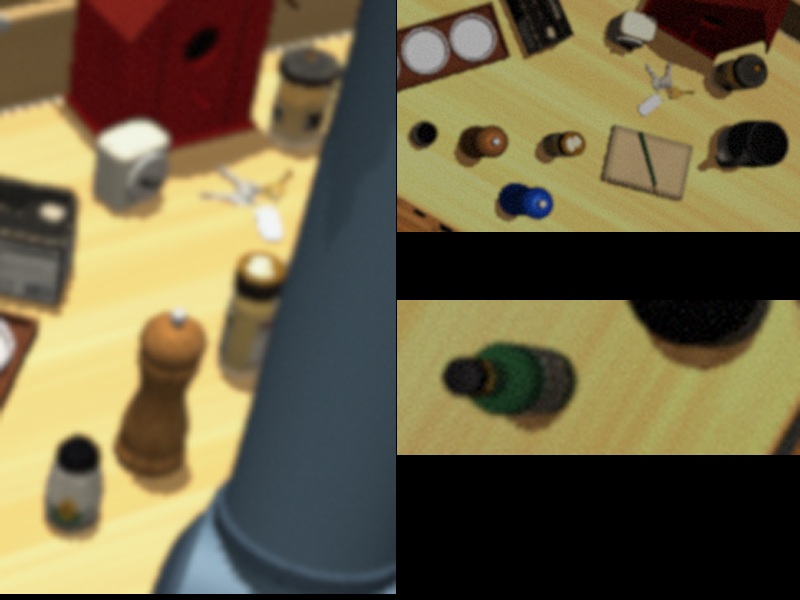

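The crop confirms the spice jar as the slim one with yellowish contents at top (450,233), scene (408,119). The wider jar near the birdhouse is not it. I'll refine the dish and cap centres by segmentation while starting the turn.

```bash
python3 - <<'E'
from h import *
t=cv2.imread('pics/top0.png');s=cv2.imread('pics/scene0.png');h=cv2.cvtColor(t,cv2.COLOR_BGR2HSV);hs=cv2.cvtColor(s,cv2.COLOR_BGR2HSV)
def cen(m,box):
    x0,y0,x1,y1=box;k=m[y0:y1,x0:x1].astype(np.uint8)
    n,l,st,c=cv2.connectedComponentsWithStats(k);i=1+np.argmax(st[1:,4]);x,y,w,hh,a=st[i]
    return (x0+x+(w-1)/2,y0+y+(hh-1)/2),(w,hh,a),c[i]+[x0,y0]
w=(h[...,1]<60)&(h[...,2]>110)
D=[]
for u,v in((294,192),(326,184),(357,173),(389,164)):
    b,sz,c=cen(w,(u-20,v-20,u+20,v+20));D.append(back('top',b,.017)[:2]);print(b,sz,c,D[-1])
D=np.array(D);m=D.mean(0);d=np.linalg.svd(D-m)[2][0];print('mean',m,'dir',d,np.diff(D,axis=0))
dk=h[...,2]<70;dks=hs[...,2]<60
for nm,u,z,M,n in(('salt',(345,212,372,240),.07,dk,'top'),('oilcap',(164,225,182,247),.19,dk,'top'),('can',(215,175,275,230),.14,dk,'top'),('tea',(405,118,460,178),.1,dk,'top'),
  ('salts',(340,168,368,190),.07,dks,'scene')):
    b,sz,c=cen(M,u);print(nm,b,sz,c,back(n,c,z))
for uv in((410,135),(425,176),(453,162),(437,124)):print('teacorner',back('top',uv,.112))
# predicted mid pixels for overlay
o=t.copy();o2=s.copy()
for nm,p,prof in(('salt',(.453,-.160),((0,.0225),(.04,.019),(.07,.015))),('mill',(.440,-.251),((0,.029),(.125,.025),(.15,.006))),('jar',(.437,-.394),((0,.0205),(.105,.0205))),('oil',(.432,.257),((0,.029),(.112,.029),(.196,.014)))):
    for z,r in prof:
        a=np.linspace(0,2*np.pi,60);P=np.c_[p[0]+r*np.cos(a),p[1]+r*np.sin(a),0*a+z]
        for n,im in(('top',o),('scene',o2)):cv2.polylines(im,[np.round(proj(n,P)*16).astype(np.int32)],True,(255,0,255),1,cv2.LINE_AA,4)
R=lambda im,x0,y0,x1,y1:cv2.resize(im[y0:y1,x0:x1],(400,300),interpolation=2)
cv2.imwrite('pics/ov.png',np.vstack([np.hstack([R(o,340,200,460,290),R(o,150,200,230,260)]),np.hstack([R(o2,330,105,450,195),R(o2,190,260,290,335+0)])]))
E
python3 -m crank '0 0 -1 0 0 0 85;0 0 -1 0 0 0 85;0 0 -1 0 0 0 85;0 0 -1 0 0 0 85;0 0 -1 0 0 0 85;0 0 -1 0 0 0 85;0 0 -1 0 0 0 85;0 0 -1 0 0 0 85' 30
```

```text
(np.float64(295.0), np.float64(191.5)) (np.int32(31), np.int32(30), np.int32(715)) [295.05454545 191.68811189] [ 0.54980779 -0.00379351]
(np.float64(326.0), np.float64(183.0)) (np.int32(31), np.int32(29), np.int32(681)) [325.6328928  183.23348018] [ 0.57241157 -0.08692022]
(np.float64(358.0), np.float64(172.0)) (np.int32(31), np.int32(29), np.int32(684)) [357.82602339 172.25730994] [ 0.60213643 -0.17372053]
(np.float64(388.5), np.float64(164.0)) (np.int32(30), np.int32(29), np.int32(649)) [388.35130971 164.26656394] [ 0.6240723  -0.25750552]
mean [ 0.58710702 -0.13048495] dir [ 0.28557543 -0.95835624] [[ 0.02260378 -0.08312671]
 [ 0.02972486 -0.08680031]
 [ 0.02193587 -0.08378499]]
salt (np.float64(357.0), np.float64(226.5)) (np.int32(17), np.int32(16), np.int32(199)) [356.86934673 226.36683417] [ 0.45343404 -0.1611364   0.07      ]
oilcap (np.float64(173.0), np.float64(235.5)) (np.int32(17), np.int32(22), np.int32(232)) [174.67672414 234.94396552] [0.43200619 0.25220535 0.19      ]
can (np.float64(246.5), np.float64(203.0)) (np.int32(46), np.int32(45), np.int32(1645)) [246.39270517 203.4662614 ] [0.50550163 0.10429572 0.14      ]
tea (np.float64(433.5), np.float64(146.0)) (np.int32(50), np.int32(57), np.int32(1662)) [431.88026474 143.49819495] [ 0.65925568 -0.3519292   0.1       ]
salts (np.float64(353.0), np.float64(177.5)) (np.int32(11), np.int32(10), np.int32(93)) [353.11827957 177.86021505] [ 0.45393614 -0.15838804  0.07      ]
teacorner [ 0.67744374 -0.29327989  0.112     ]
teacorner [ 0.57387562 -0.32664128  0.112     ]
teacorner [ 0.60914322 -0.3992905   0.112     ]
teacorner [ 0.70643987 -0.36351453  0.112     ]
t: 1.1
tool_pos: [0.2642, -0.5935, 0.2306]
tcp_rot: [-1.927, -2.48, -0.001]
contact_force: [0.4, 0.9, 0.4]
finger_gap: 0.0851
finger_force: 0.0
```

View pics/ov.png

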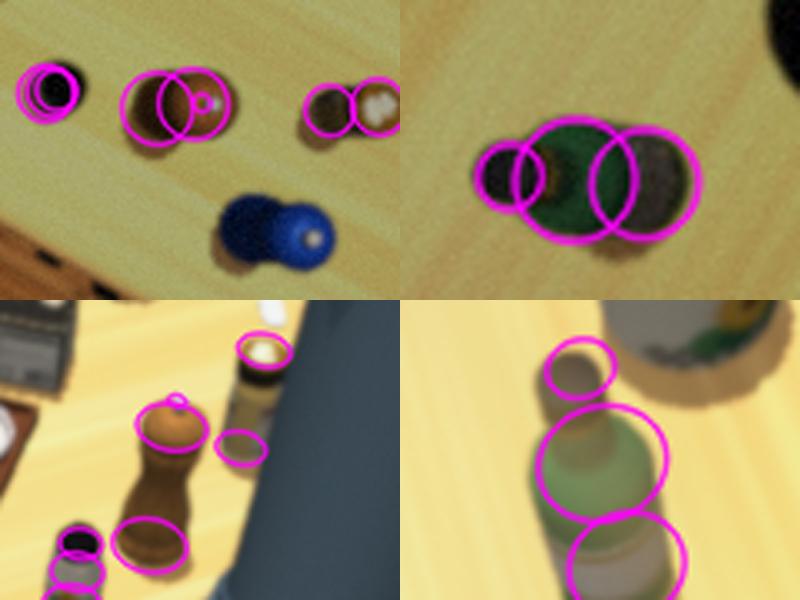

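The overlay fits to within 2–3 mm for salt, mill and jar; the oil bottle is about 5 mm farther left, at roughly (0.434,0.258). The dishes run from A (0.5485,-0.001) to D (0.626,-0.260). I'll go shortest first: salt to D, jar to C, mill to B, oil to A.

```bash
python3 -m crank '0 0 -.23 1 .85 0 85;0 0 0 1 .85 0 85;0 0 0 1 .85 0 85;0 0 0 1 .85 0 85;0 0 0 1 .85 0 85;0 0 0 1 .85 0 85;0 0 0 1 .85 0 85;0 0 0 1 .85 0 85' >/dev/null; python3 -m crank '0 0 0 1 .85 0 85;0 0 0 1 .85 0 85;0 0 0 1 .85 0 85;0 0 0 1 .8 0 85;0 0 0 0 0 0 85'
```

```text
t: 2.72
tool_pos: [0.4573, -0.1616, 0.2308]
tcp_rot: [-1.879, -2.517, -0.0]
contact_force: [-0.0, -1.0, 0.1]
finger_gap: 0.0849
finger_force: 0.0
```

```bash
python3 -m crank '0 0 0 .06 -.12 1 85;0 0 0 0 0 1 85;0 0 0 0 0 1 85;0 0 0 0 0 1 85;0 0 0 0 0 1 85;0 0 0 0 0 1 85;0 0 0 0 0 .6 85;0 0 0 0 0 .43 85'; python3 -m crank '0 0 0 0 0 0 40;0 0 0 0 0 0 30;0 0 0 0 0 0 30;0 0 0 0 0 0 30;0 0 0 0 0 0 30' 25
```

```text
t: 3.72
tool_pos: [0.4524, -0.1633, 0.0193]
tcp_rot: [-1.885, -2.512, 0.0]
contact_force: [-0.7, -1.5, 0.2]
finger_gap: 0.0848
finger_force: 0.0
t: 4.35
tool_pos: [0.454, -0.1634, 0.0215]
tcp_rot: [1.882, 2.512, 0.0]
contact_force: [0.1, 0.3, 6.0]
finger_gap: 0.0417
finger_force: 25.7
```

```bash
python3 -m crank '0 0 0 0 0 -.5 30;0 0 0 0 0 -1 30;0 0 0 0 0 -1 30;0 0 0 0 1 -.5 30;0 0 0 -.5 1 0 30;0 0 0 -1 1 0 30;0 0 0 -1 1 0 30;0 0 0 -1 .55 0 30'; python3 -m crank '0 0 0 -.8 0 0 30;0 0 0 -.2 0 0 30;0 0 0 0 0 0 30'
```

```text
t: 5.35
tool_pos: [0.6147, -0.2254, 0.1108]
tcp_rot: [-1.883, -2.515, -0.0]
contact_force: [0.3, 1.7, -1.4]
finger_gap: 0.042
finger_force: 25.8
t: 5.72
tool_pos: [0.6215, -0.2537, 0.1104]
tcp_rot: [-1.884, -2.513, -0.0]
contact_force: [0.2, 1.4, -0.2]
finger_gap: 0.0419
finger_force: 25.8
```

```bash
python3 -m crank '0 0 0 0 .08 .6 30;0 0 0 0 0 1 30;0 0 0 0 0 .6 30;0 0 0 0 0 .3 30;0 0 0 0 0 .06 30;0 0 0 0 0 0 30'; python3 - <<'E'
from h import *
cv2.imwrite('pics/s1.png',cv2.resize(manip.read_camera('top')[120:300,280:520,::-1],None,fx=3.3,fy=3.3))
E
```

```text
t: 6.48
tool_pos: [0.6249, -0.2537, 0.0345]
tcp_rot: [1.883, 2.513, 0.0]
contact_force: [0.3, -1.1, -1.5]
finger_gap: 0.0412
finger_force: 25.8
```

View pics/s1.png

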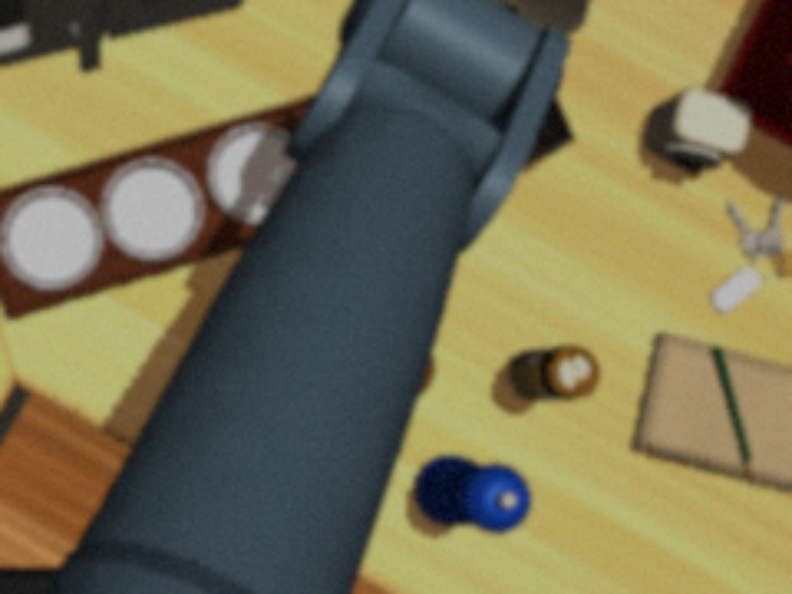

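The arm hides dish D in this view; the blue mill (crop 470,490) and the jar (crop 555,370) stand undisturbed. I'll lower by feel.

```bash
python3 -m crank '0 0 0 0 0 .06 30;0 0 0 0 0 .06 30;0 0 0 0 0 0 30'; python3 -m crank '0 0 0 0 0 .05 30;0 0 0 0 0 0 30'
```

```text
t: 6.9
tool_pos: [0.6246, -0.2537, 0.0306]
tcp_rot: [1.884, 2.513, 0.0]
contact_force: [0.4, -0.4, 1.8]
finger_gap: 0.0412
finger_force: 26.1
t: 7.15
tool_pos: [0.6248, -0.2538, 0.0306]
tcp_rot: [1.884, 2.514, -0.0]
contact_force: [-4.8, 1.7, 9.9]
finger_gap: 0.0416
finger_force: 26.5
```

Contact at the expected height. I'll release.

```bash
python3 -m crank '0 0 0 0 0 0 55;0 0 0 0 0 0 75;0 0 0 0 0 0 75;0 0 0 0 0 -.3 75;0 0 0 0 0 -.8 75;0 0 0 0 0 -1 75;0 0 0 0 0 -1 85;0 0 0 0 0 -1 85'; python3 -m crank '0 0 0 0 -1 -.8 85;0 0 0 0 -1 0 85;0 0 0 -.5 -1 0 85;0 0 0 -1 -1 0 85;0 0 0 -1 -1 0 85;0 0 0 0 0 0 85'
```

```text
t: 8.15
tool_pos: [0.6248, -0.2537, 0.1549]
tcp_rot: [1.882, 2.512, 0.0]
contact_force: [-0.0, 0.3, -0.2]
finger_gap: 0.0847
finger_force: 0.0
t: 8.9
tool_pos: [0.5005, -0.3702, 0.1779]
tcp_rot: [1.887, 2.508, -0.001]
contact_force: [-0.1, 0.4, 0.6]
finger_gap: 0.0849
finger_force: 0.0
```

```bash
python3 -m crank '0 0 0 -.08 -1 0 85;0 0 0 -.08 -1 0 85;0 0 0 0 -.26 0 85;0 0 0 0 0 0 85'; python3 - <<'E'
from h import *
cv2.imwrite('pics/s2.png',cv2.resize(manip.read_camera('scene')[40:240,260:480,::-1],None,fx=3,fy=3))
E
```

```text
t: 9.4
tool_pos: [0.4381, -0.3909, 0.1764]
tcp_rot: [1.883, 2.513, 0.0]
contact_force: [-0.4, 0.1, 0.0]
finger_gap: 0.0852
finger_force: 0.0
```

View pics/s2.png

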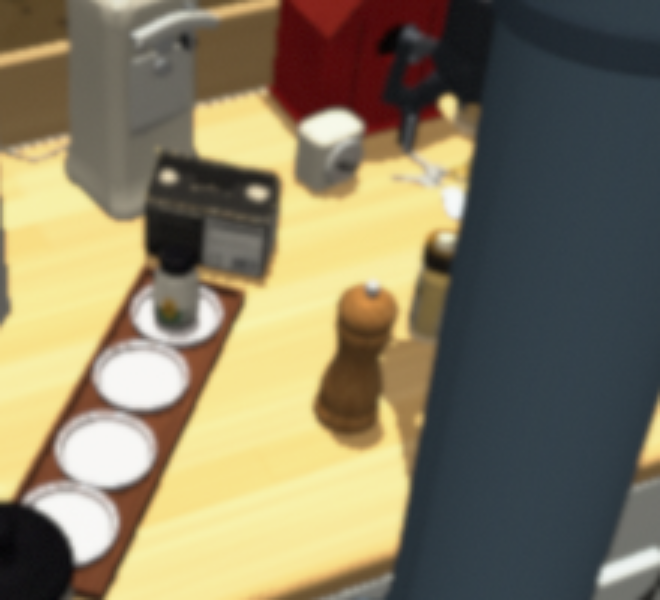

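The salt shaker stands in the end dish (crop 178,300) next to the tea box, and the mill and jar are untouched. Next I'll descend on the jar.

```bash
python3 -m crank '0 0 0 -.1 0 1 85;0 0 0 0 0 1 85;0 0 0 0 0 1 85;0 0 0 0 0 .7 85;0 0 0 0 0 .44 85;0 0 0 0 0 0 85'; python3 -m crank '0 0 0 0 0 0 40;0 0 0 0 0 0 30;0 0 0 0 0 0 30;0 0 0 0 0 0 30;0 0 0 0 0 0 30' 25
```

```text
t: 10.2
tool_pos: [0.4385, -0.3936, 0.0506]
tcp_rot: [-1.883, -2.513, -0.001]
contact_force: [0.3, -0.4, 0.1]
finger_gap: 0.085
finger_force: 0.0
t: 10.82
tool_pos: [0.4387, -0.3946, 0.0521]
tcp_rot: [1.883, 2.513, -0.001]
contact_force: [-1.0, 0.4, 3.7]
finger_gap: 0.0404
finger_force: 28.1
```

```bash
python3 -m crank '0 0 0 0 0 -.4 30;0 0 0 0 0 -.9 30;0 0 0 0 0 -1 30;0 0 0 0 0 -1 30;0 0 0 0 .5 -.7 30;0 0 0 0 1 0 30;0 0 0 .5 1 0 30;0 0 0 1 1 0 30'; python3 -m crank '0 0 0 1 1 0 30;0 0 0 1 1 0 30;0 0 0 1 1 0 30;0 0 0 .8 .6 0 30;0 0 0 .2 .17 0 30;0 0 0 0 0 0 30'
```

```text
t: 11.82
tool_pos: [0.5272, -0.3209, 0.1714]
tcp_rot: [-1.886, -2.513, -0.0]
contact_force: [0.4, -0.2, -1.6]
finger_gap: 0.0406
finger_force: 27.7
t: 12.58
tool_pos: [0.6013, -0.1744, 0.1713]
tcp_rot: [-1.883, -2.514, 0.001]
contact_force: [-1.1, -0.4, -0.2]
finger_gap: 0.0403
finger_force: 27.8
```

```bash
python3 -m crank '0 0 0 0 0 1 30;0 0 0 0 0 1 30;0 0 0 0 0 .9 30;0 0 0 0 0 .5 30;0 0 0 0 0 .1 30;0 0 0 0 0 .06 30;0 0 0 0 0 .06 30;0 0 0 0 0 0 30'; python3 -m crank '0 0 0 0 0 .05 30;0 0 0 0 0 0 30'
```

```text
t: 13.58
tool_pos: [0.6019, -0.1746, 0.0633]
tcp_rot: [1.883, 2.513, 0.0]
contact_force: [-0.3, -0.5, -1.2]
finger_gap: 0.0405
finger_force: 27.8
t: 13.82
tool_pos: [0.6014, -0.1744, 0.0611]
tcp_rot: [-1.884, -2.514, 0.0]
contact_force: [0.3, -0.2, -1.4]
finger_gap: 0.0401
finger_force: 27.8
```

```bash
python3 -m crank '0 0 0 0 0 .05 30;0 0 0 0 0 0 30'; python3 -m crank '0 0 0 0 0 .04 30;0 0 0 0 0 0 30'
```

```text
t: 14.08
tool_pos: [0.6018, -0.1748, 0.0611]
tcp_rot: [1.884, 2.514, -0.001]
contact_force: [-2.7, 0.1, 6.8]
finger_gap: 0.0401
finger_force: 28.8
t: 14.32
tool_pos: [0.6022, -0.1751, 0.0609]
tcp_rot: [1.883, 2.513, -0.001]
contact_force: [-4.1, -0.0, 10.7]
finger_gap: 0.04
finger_force: 27.3
```

```bash
python3 -m crank '0 0 0 0 0 0 55;0 0 0 0 0 0 75;0 0 0 0 0 0 80;0 0 0 0 0 -.4 80;0 0 0 0 0 -1 85;0 0 0 0 0 -1 85;0 0 0 0 -.5 -1 85;0 0 0 0 -1 -.9 85'; python3 -m crank '0 0 0 -.2 -1 0 85;0 0 0 -.2 -1 0 85;0 0 0 -.2 -1 0 85;0 0 0 -.2 -1 0 85;0 0 0 -.16 -.39 0 85;0 0 0 0 0 0 85'
```

```text
t: 15.32
tool_pos: [0.5587, -0.1872, 0.1898]
tcp_rot: [1.882, 2.513, 0.001]
contact_force: [-0.2, 0.2, 0.7]
finger_gap: 0.0847
finger_force: 0.0
t: 16.08
tool_pos: [0.4401, -0.2521, 0.1881]
tcp_rot: [1.885, 2.512, 0.0]
contact_force: [0.0, -0.2, 0.2]
finger_gap: 0.0848
finger_force: 0.0
```

```bash
python3 -m crank '0 0 0 0 0 1 85;0 0 0 0 0 1 85;0 0 0 0 0 .6 85;0 0 0 0 0 .33 85;0 0 0 0 0 0 85'; python3 -m crank '0 0 0 0 0 0 50;0 0 0 0 0 0 35;0 0 0 0 0 0 35;0 0 0 0 0 0 35;0 0 0 0 0 0 35' 35
```

```text
t: 16.7
tool_pos: [0.4402, -0.2515, 0.0994]
tcp_rot: [-1.883, -2.514, -0.0]
contact_force: [0.4, -0.1, 0.2]
finger_gap: 0.0851
finger_force: 0.0
t: 17.32
tool_pos: [0.4405, -0.2524, 0.1009]
tcp_rot: [1.883, 2.512, -0.001]
contact_force: [-1.0, -0.1, 5.4]
finger_gap: 0.0467
finger_force: 35.9
```

```bash
python3 -m crank '0 0 0 0 0 -.4 35;0 0 0 0 0 -.8 35;0 0 0 .5 0 -.5 35;0 0 0 1 .5 0 35;0 0 0 1 .9 0 35;0 0 0 1 1 0 35;0 0 0 .5 1 0 35;0 0 0 0 1 0 35'; python3 -m crank '0 0 0 0 1 0 35;0 0 0 0 .44 0 35;0 0 0 0 0 0 35'; python3 - <<'E'
from h import *
cv2.imwrite('pics/s3.png',cv2.resize(manip.read_camera('scene')[60:260,220:440,::-1],None,fx=3,fy=3))
E
```

```text
t: 18.32
tool_pos: [0.5333, -0.0977, 0.1507]
tcp_rot: [-1.882, -2.515, -0.0]
contact_force: [0.3, -1.5, -2.3]
finger_gap: 0.0467
finger_force: 36.5
t: 18.7
tool_pos: [0.5744, -0.0871, 0.1505]
tcp_rot: [-1.883, -2.514, 0.0]
contact_force: [0.4, 0.1, -1.1]
finger_gap: 0.0464
finger_force: 36.6
```

View pics/s3.png

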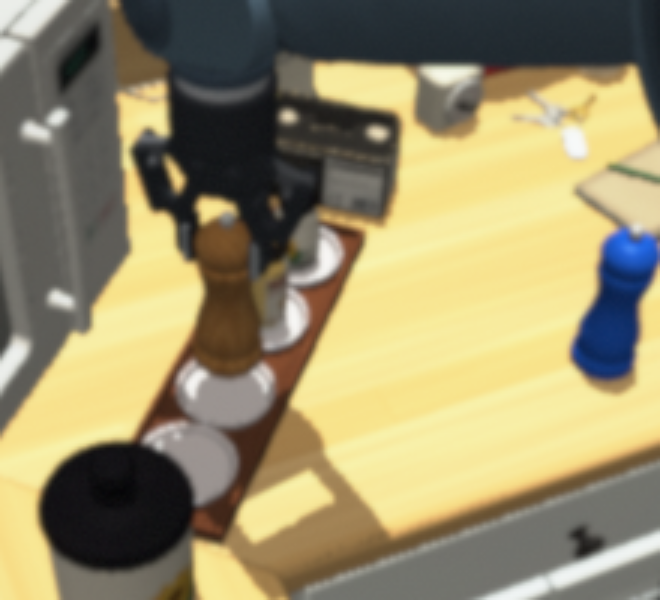

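The mill is held upright over dish B (crop 227,390), with the jar and salt standing behind it. I'll check its centring against the image before lowering.

```bash
python3 - <<'E'
from h import *
a=np.linspace(0,6.28,90)
for n,z,r,p in(('foot',.0496,.029,(.5744,-.0871)),('dishB rim',.017,.0415,(.5742,-.0874))):
    q=(proj('scene',np.c_[p[0]+r*np.cos(a),p[1]+r*np.sin(a),0*a+z])-[220,60])*3;print(n,q.min(0),q.max(0))
E
python3 -m crank '0 0 0 0 0 .6 35;0 0 0 0 0 .5 35;0 0 0 0 0 .1 35;0 0 0 0 0 0 35'
```

```text
foot [190.44516401 329.77007568] [261.38786804 381.72997348]
dishB rim [177.05976454 345.68675761] [276.26949905 419.67200762]
t: 19.25
tool_pos: [0.5741, -0.0873, 0.114]
tcp_rot: [-1.884, -2.513, 0.0]
contact_force: [-0.3, 0.5, -1.7]
finger_gap: 0.0463
finger_force: 36.7
```

```bash
python3 - <<'E'
from h import *
s=cv2.imread('pics/scene0.png');h=cv2.cvtColor(s,cv2.COLOR_BGR2HSV)
m=((h[...,1]<70)&(h[...,2]>130)).astype(np.uint8)
for p in((.5742,-.0874),(.6,-.1736),(.6257,-.2599)):
    q=proj('scene',[[*p,.017]])[0].astype(int);x0,y0=q-22;k=m[y0:y0+44,x0:x0+44].copy()
    n,l,st,c=cv2.connectedComponentsWithStats(k);i=l[22,22];pts=np.argwhere(l==i)[:,::-1].astype(np.float32)+[x0,y0]
    mn,mx=pts.min(0),pts.max(0);b=(mn+mx)/2;print(q,b,mx-mn+1,back('scene',b,.017)[:2],p)
im=manip.read_camera('scene')[:,:,::-1].copy();a=np.linspace(0,6.28,90)
for z,r,p in((.0131,.029,(.5741,-.0873)),(.137,.025,(.5741,-.0873)),(.017,.0415,(.5742,-.0874))):
    cv2.polylines(im,[np.round(proj('scene',np.c_[p[0]+r*np.cos(a),p[1]+r*np.sin(a),0*a+z])*16).astype(np.int32)],True,(255,0,255),1,cv2.LINE_AA,4)
cv2.imwrite('pics/s4.png',cv2.resize(im[125:225,250:350],None,fx=5.9,fy=5.9,interpolation=2))
E
```

```text
[295 187] [294.5 186.5] [44. 44.] [ 0.57790448 -0.08778209] (0.5742, -0.0874)
[307 163] [306.5 162.5] [44. 44.] [ 0.605328   -0.17415898] (0.6, -0.1736)
[319 141] [315.5 147.5] [38. 30.] [ 0.62072099 -0.23530825] (0.6257, -0.2599)
```

View pics/s4.png

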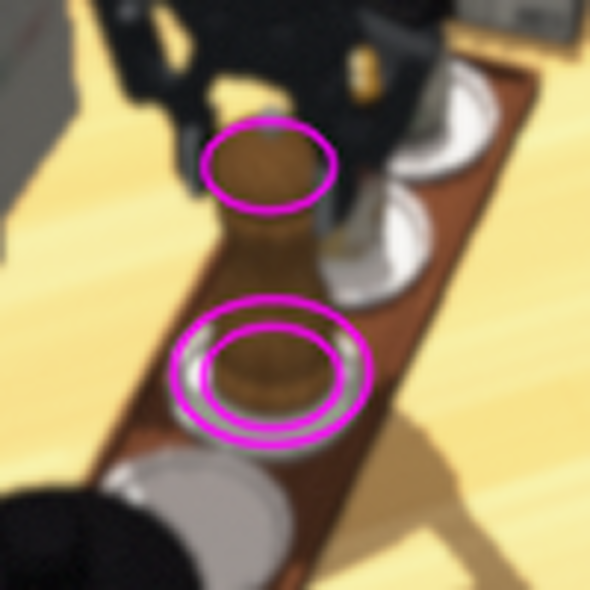

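```bash
python3 - <<'E'
from h import *
im=manip.read_camera('scene')
print('knob top pred',proj('scene',[[.5741,-.0873,.163]]),'tcp',manip.get_state()['tool_pos'])
for c in(290,296,302):
    print(c,[tuple(int(v) for v in im[r,c]) for r in range(186,208)])
for r in(184,190):print('row',r,[tuple(int(v) for v in im[r,c])[::2] for c in range(274,318)])
a=np.linspace(0,6.28,180)
for n,z,r,p in(('foot',.0131,.029,(.5741,-.0873)),('rim',.017,.0415,(.5742,-.0874))):
    q=proj('scene',np.c_[p[0]+r*np.cos(a),p[1]+r*np.sin(a),0*a+z]);print(n,q.min(0),q.max(0))
E
```

```text
knob top pred [[295.00888498 144.14368338]] tcp [ 0.57479794 -0.08748475  0.11504716]
290 [(83, 56, 30), (81, 55, 29), (87, 60, 32), (98, 67, 35), (103, 71, 36), (103, 71, 38), (97, 69, 42), (101, 80, 63), (121, 108, 99), (142, 133, 128), (152, 145, 142), (155, 148, 144), (154, 147, 144), (150, 143, 140), (140, 134, 131), (131, 124, 122), (130, 124, 122), (140, 133, 131), (143, 136, 133), (143, 136, 133), (147, 140, 137), (152, 145, 142)]
296 [(85, 58, 30), (81, 55, 29), (80, 54, 29), (84, 58, 31), (96, 67, 36), (103, 71, 38), (100, 68, 35), (91, 62, 34), (93, 70, 53), (114, 100, 92), (141, 132, 128), (154, 146, 143), (155, 148, 145), (155, 147, 144), (152, 145, 141), (137, 131, 128), (108, 100, 96), (83, 67, 62), (77, 53, 43), (82, 60, 51), (99, 81, 74), (120, 107, 103)]
302 [(78, 54, 29), (79, 55, 28), (86, 59, 30), (95, 66, 34), (99, 68, 36), (94, 65, 35), (91, 67, 44), (102, 85, 73), (127, 115, 108), (146, 138, 134), (153, 146, 143), (155, 148, 145), (154, 147, 144), (148, 141, 138), (131, 123, 121), (100, 91, 87), (76, 59, 53), (65, 41, 30), (64, 37, 25), (64, 38, 25), (67, 40, 
[... 407 characters left out ...]
179), (174, 138), (143, 84), (129, 52), (125, 46), (121, 43), (121, 43), (121, 43), (124, 45)]
row 190 [(84, 35), (58, 23), (66, 26), (82, 40), (107, 80), (124, 109), (126, 116), (150, 142), (193, 184), (213, 204), (192, 182), (146, 130), (111, 81), (100, 51), (101, 39), (103, 37), (103, 36), (105, 38), (102, 37), (99, 35), (94, 32), (95, 35), (96, 36), (98, 37), (99, 37), (101, 37), (103, 38), (103, 38), (99, 36), (93, 32), (90, 38), (95, 59), (117, 97), (141, 128), (146, 136), (136, 127), (126, 114), (114, 93), (98, 59), (93, 38), (85, 33), (71, 26), (75, 33), (124, 66)]
foot [284.05812631 179.8698806 ] [307.10989777 197.09348946]
rim [279.01886553 175.22869643] [312.0967249  199.89553371]
```

Numerically the foot and rim agree with the prediction to about 1 px; the extra dish edge is its outer wall. I'll lower to contact.

```bash
python3 -m crank '0 0 0 0 0 .07 35;0 0 0 0 0 .07 35;0 0 0 0 0 0 35'; python3 -m crank '0 0 0 0 0 .05 35;0 0 0 0 0 0 35'
```

```text
t: 19.73
tool_pos: [0.5745, -0.0871, 0.1103]
tcp_rot: [-1.884, -2.514, -0.0]
contact_force: [-0.3, 1.0, -1.6]
finger_gap: 0.0467
finger_force: 36.6
t: 19.98
tool_pos: [0.5749, -0.0875, 0.1102]
tcp_rot: [1.884, 2.513, -0.0]
contact_force: [-1.5, 1.2, 5.8]
finger_gap: 0.0465
finger_force: 37.2
```

```bash
python3 -m crank '0 0 0 0 0 0 60;0 0 0 0 0 0 80;0 0 0 0 0 0 85;0 0 0 0 0 -.4 85;0 0 0 0 0 -1 85;0 0 0 0 0 -1 85;0 0 0 0 0 -1 85;0 0 0 0 0 -.9 85'; python3 -m crank '0 0 0 1 -.1 0 85;0 0 0 1 -.1 0 85;0 0 0 1 -.1 0 85;0 0 0 1 -.1 0 85;0 0 0 1 -.1 0 85;0 0 0 1 -.1 0 85;0 0 0 1 -.1 0 85;0 0 0 1 -.1 0 85'; python3 -m crank '0 0 0 1 -.1 0 85;0 0 0 1 -.1 0 85;0 0 0 1 -.1 0 85;0 0 0 .86 -.12 0 85;0 0 0 0 0 0 85'
```

```text
t: 20.98
tool_pos: [0.5747, -0.0874, 0.2402]
tcp_rot: [1.883, 2.512, 0.001]
contact_force: [0.2, -0.3, -0.1]
finger_gap: 0.0853
finger_force: 0.0
t: 21.98
tool_pos: [0.4838, 0.1372, 0.2389]
tcp_rot: [1.884, 2.513, 0.001]
contact_force: [-0.6, -0.1, 0.7]
finger_gap: 0.085
finger_force: 0.0
t: 22.6
tool_pos: [0.4391, 0.2449, 0.2387]
tcp_rot: [1.88, 2.516, 0.001]
contact_force: [0.3, -0.4, 1.1]
finger_gap: 0.0853
finger_force: 0.0
```

```bash
python3 - <<'E'
from h import *
from scipy.optimize import least_squares
s=cv2.imread('pics/scene0.png');g=cv2.cvtColor(s,cv2.COLOR_BGR2LAB)
bg=g[285:340,262:275].reshape(-1,3).mean(0)
def mid(r,x0,x1):
    d=np.linalg.norm(g[r,x0:x1].astype(float)-bg,axis=1);i=np.where(d>25)[0]+x0;return (i.min()+i.max())/2,len(i)
for r in(280,284,288,300,304,308,312,318,324):print(r,mid(r,205,262))
for p in((.432,.252),(.434,.258),(.4325,.263)):
    print(p,'cap top',proj('scene',[[*p,.196]]),[tuple(np.round(proj('scene',[[*p,z]])[0],1)) for z in(.17,.112,.08,.04)],'top',proj('top',[[*p,.196],[*p,.0]]).round(1).tolist())
t=cv2.imread('pics/top0.png');v=t.max(2)
for r in(230,233,236,239,242):print(r,v[r,158:212].tolist())
E
```

```text
280 (np.float64(242.0), 36)
284 (np.float64(242.5), 31)
288 (np.float64(235.0), 21)
300 (np.float64(237.5), 32)
304 (np.float64(237.5), 34)
308 (np.float64(238.5), 34)
312 (np.float64(239.0), 33)
318 (np.float64(240.5), 32)
324 (np.float64(242.0), 31)
(0.432, 0.252) cap top [[236.74554254 274.54195513]] [(np.float64(238.5), np.float64(282.3)), (np.float64(242.0), np.float64(298.1)), (np.float64(243.8), np.float64(306.1)), (np.float64(245.9), np.float64(315.4))] top [[173.8, 234.9], [200.4, 236.3]]
(0.434, 0.258) cap top [[233.40969085 276.38927844]] [(np.float64(235.2), np.float64(284.1)), (np.float64(239.0), np.float64(299.9)), (np.float64(240.9), np.float64(307.8)), (np.float64(243.1), np.float64(317.1))] top [[171.1, 234.0], [198.2, 235.5]]
(0.4325, 0.263) cap top [[232.00976356 278.95641962]] [(np.float64(233.9), np.float64(286.6)), (np.float64(237.7), np.float64(302.3)), (np.float64(239.7), np.float64(310.2)), (np.float64(241.9), np.float64(319.4))] top [[168.8, 234.7], [196.3, 236.1]]
230 [169, 172, 167, 167, 166, 167, 167, 143, 101, 55, 29, 31, 27, 28, 22, 31, 27, 15, 22, 29, 
[... 383 characters left out ...]
, 167, 166, 169, 169, 162, 123, 67, 26, 18, 26, 19, 23, 26, 29, 30, 32, 27, 20, 6, 26, 47, 65, 41, 30, 31, 26, 43, 49, 58, 58, 59, 53, 56, 54, 41, 35, 31, 31, 39, 47, 51, 44, 47, 44, 47, 51, 36, 41, 72, 123, 162, 168, 170]
239 [168, 171, 170, 170, 171, 170, 165, 146, 115, 76, 44, 33, 28, 27, 22, 18, 21, 15, 19, 27, 33, 45, 29, 29, 30, 32, 44, 48, 56, 50, 57, 57, 56, 51, 48, 39, 30, 24, 33, 40, 37, 40, 42, 41, 47, 42, 39, 32, 54, 106, 147, 166, 170, 169]
242 [170, 168, 174, 169, 171, 169, 171, 171, 169, 167, 163, 162, 155, 149, 141, 112, 82, 58, 54, 48, 52, 51, 49, 52, 53, 53, 52, 53, 47, 52, 52, 50, 46, 37, 33, 32, 27, 33, 37, 39, 43, 43, 41, 45, 39, 35, 46, 81, 126, 158, 169, 172, 166, 170]
```

```bash
python3 -m crank '0 0 0 .47 0 0 85;0 0 0 0 0 1 85;0 0 0 0 0 1 85;0 0 0 0 0 .6 85;0 0 0 0 0 .3 85;0 0 0 0 0 0 85'; python3 -m crank '0 0 0 0 0 0 50;0 0 0 0 0 0 20;0 0 0 0 0 0 15;0 0 0 0 0 0 15;0 0 0 0 0 0 15;0 0 0 0 0 0 15' 40
```

```text
t: 23.35
tool_pos: [0.4357, 0.2574, 0.1509]
tcp_rot: [-1.884, -2.513, 0.0]
contact_force: [-1.1, -0.3, 0.7]
finger_gap: 0.0852
finger_force: 0.0
t: 24.1
tool_pos: [0.4358, 0.2576, 0.1515]
tcp_rot: [1.884, 2.514, 0.001]
contact_force: [-1.4, -0.6, 5.8]
finger_gap: 0.0281
finger_force: 39.3
```

```bash
python3 -m crank '0 0 0 0 0 -.4 15;0 0 0 0 0 -.7 15;0 0 0 0 -.4 -.4 15;0 0 0 -.7 -.8 0 15;0 0 0 -1 -.8 0 15;0 0 0 -1 -.6 0 15;0 0 0 -.94 -.08 0 15;0 0 0 -.5 0 0 15'; python3 -m crank '0 0 0 -1 0 0 15;0 0 0 -1 -.1 0 15;0 0 0 -1 -.1 0 15;0 0 0 -.9 -.08 0 15;0 0 0 0 0 0 15'
```

```text
t: 25.1
tool_pos: [0.393, 0.1146, 0.1957]
tcp_rot: [-1.886, -2.513, 0.0]
contact_force: [0.7, 0.6, -2.9]
finger_gap: 0.0279
finger_force: 39.9
t: 25.72
tool_pos: [0.4184, -0.0001, 0.1959]
tcp_rot: [-1.887, -2.511, 0.0]
contact_force: [0.5, 1.1, -3.6]
finger_gap: 0.0275
finger_force: 39.9
```

```bash
python3 -m crank '0 0 0 -.2 .8 0 15;0 0 0 -.25 .9 0 15;0 0 0 -.3 .9 0 15;0 0 0 -.3 .9 0 15;0 0 0 -.21 .62 0 15;0 0 0 0 0 0 15;0 0 0 0 0 0 15'; python3 - <<'E'
from h import *
im=manip.read_camera('scene')[:,:,::-1].copy();a=np.linspace(0,6.28,90);p0=manip.get_state()['tool_pos']
for z,r,p in((p0[2]-.1515,.029,p0[:2]),(p0[2]-.1515+.112,.029,p0[:2]),(.017,.0415,(.5485,-.0011))):
    cv2.polylines(im,[np.round(proj('scene',np.c_[p[0]+r*np.cos(a),p[1]+r*np.sin(a),0*a+z])*16).astype(np.int32)],True,(255,0,255),1,cv2.LINE_AA,4)
t=manip.read_camera('top')[:,:,::-1]
cv2.imwrite('pics/s5.png',np.hstack([cv2.resize(im[130:270,220:350],None,fx=3.5,fy=3.5,interpolation=2),cv2.resize(t[130:270,230:310],None,fx=3.5,fy=3.5,interpolation=2)]))
E
```

```text
t: 26.6
tool_pos: [0.5464, 0.0003, 0.1954]
tcp_rot: [-1.882, -2.513, 0.001]
contact_force: [-0.5, 0.3, -3.1]
finger_gap: 0.0281
finger_force: 40.1
```

View pics/s5.png

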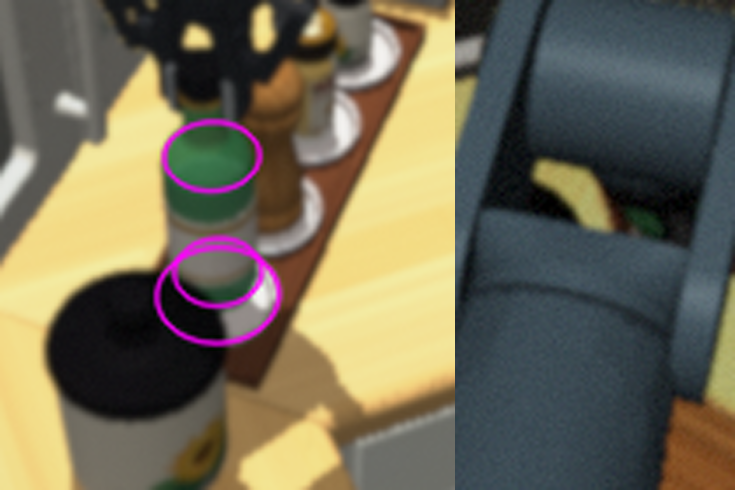

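The oil bottle hangs upright over dish A and matches its predicted outline. The mill, jar and salt stand in the next dishes and the canister is untouched. Lowering.

```bash
python3 -m crank '0 0 0 -.08 .04 .3 15;0 0 0 0 0 .5 15;0 0 0 0 0 .2 15;0 0 0 0 0 .07 15;0 0 0 0 0 .06 15;0 0 0 0 0 0 15'; python3 -m crank '0 0 0 0 0 .05 15;0 0 0 0 0 0 15'
```

```text
t: 27.45
tool_pos: [0.5492, -0.0026, 0.1622]
tcp_rot: [1.884, 2.514, 0.0]
contact_force: [-0.2, 0.3, -3.3]
finger_gap: 0.0273
finger_force: 40.1
t: 27.7
tool_pos: [0.5491, -0.0026, 0.1606]
tcp_rot: [1.884, 2.514, 0.0]
contact_force: [0.1, 0.4, -2.6]
finger_gap: 0.0281
finger_force: 40.2
```

```bash
python3 -m crank '0 0 0 0 0 .05 15;0 0 0 0 0 0 15'; python3 -m crank '0 0 0 0 0 .03 15;0 0 0 0 0 0 15'
```

```text
t: 27.95
tool_pos: [0.5498, -0.0028, 0.1606]
tcp_rot: [1.883, 2.512, 0.001]
contact_force: [-2.3, -0.7, 5.6]
finger_gap: 0.028
finger_force: 40.8
t: 28.2
tool_pos: [0.5502, -0.0029, 0.1606]
tcp_rot: [1.882, 2.512, 0.001]
contact_force: [-3.1, 0.1, 10.1]
finger_gap: 0.0279
finger_force: 41.5
```

Contact made. I'll release, rise, and back off for a check.

```bash
python3 -m crank '0 0 0 0 0 0 40;0 0 0 0 0 0 65;0 0 0 0 0 0 80;0 0 0 0 0 -.4 80;0 0 0 0 0 -1 80;0 0 0 0 0 -1 80;0 0 0 0 0 -.8 80;0 0 0 0 -1 0 80' >/dev/null; python3 -m crank '0 0 0 -1 -1 0 80;0 0 0 -1 -1 0 80;0 0 0 -1 -1 0 80;0 0 0 -1 -1 0 80;0 0 0 -1 -.5 0 80;0 0 0 -1 0 0 80;0 0 0 -1 0 0 80;0 0 0 -1 0 0 80'; python3 - <<'E'
from h import *
s=manip.read_camera('scene')[:,:,::-1];t=manip.read_camera('top')[:,:,::-1]
cv2.imwrite('pics/s6.png',np.hstack([cv2.resize(s[85:285,220:370],(390,520),interpolation=2),cv2.resize(t[90:290,225:382],(408,520),interpolation=2)]))
E
```

```text
t: 30.2
tool_pos: [0.4583, -0.2804, 0.2551]
tcp_rot: [1.884, 2.513, -0.0]
contact_force: [-0.2, -0.2, 0.4]
finger_gap: 0.0803
finger_force: 0.0
```

View pics/s6.png

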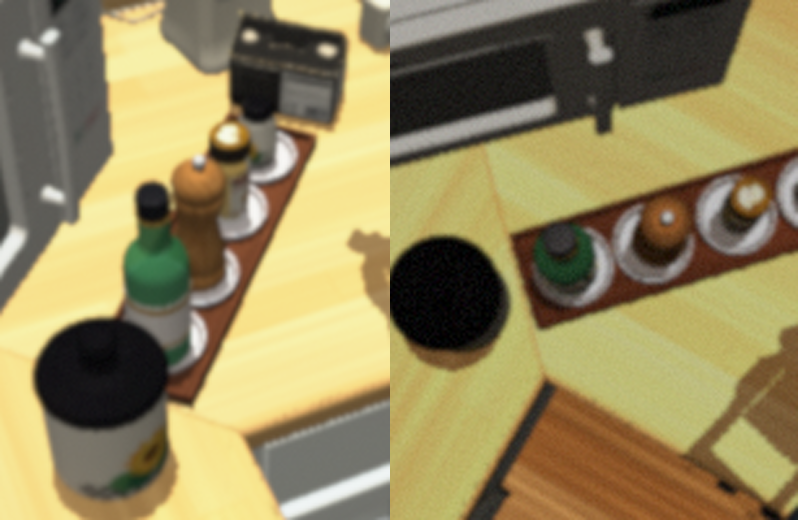

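All four stand upright in the dishes: oil (152,270), mill (200,225), jar (230,180), salt (258,140). The canister and tea box are in place.

```bash
python3 -c "
from cell import manip
print(manip.hand_in())"
```

```text
the job is handed in; nothing more can be done
None
```

The job is handed in after about 30 s of robot time: oil bottle, pepper mill, spice jar and salt shaker stand upright in the dishes, tallest by the canister, with the canister and tea box undisturbed in the last pictures.

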